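# Slide the spark plug tray between toolbox and vice

### The arm

A 6-joint arm with a two-finger parallel gripper is mounted at the origin on the work surface. World frame = base frame: x ahead of the robot, y to its left, z up, the work surface at z = 0. Lengths are in mm, angles in degrees, forces in N, time in s.
With the tool pointing down it reaches from about 350 to 850 mm from the base axis. Payload 8.1 kg.
Tool frame: the origin (TCP) lies at the very end of the fingers, on their centre line; the grasp point (between the pads) lies 19 mm behind it (r.grasp_offset is the distance from the TCP to the grasp point, in mm); z points along the fingers, y is the line along which they close (so a half turn about z gives the same grasp; the last joint's range is limited). The gripper opens to 85 mm and grips with 20 to 120 N. Pads are 22 mm wide; open, the fingers measure 114 mm over their backs; the gripper's body (76 mm by 85 mm) begins 54 mm behind the grasp point. The pads swing forward as they close: fully open they stand 13 mm farther back than shut.
Start: joints at [61.799, 7.471, 85.268, -0, 87.261, -4.893], TCP at [237.383, 551.049, 231.292] pointing down, gripper open.
Joint ranges: [-169.43, 169.43], [-51.17, 129.36], [1.28, 143.12], [-76.62, 256.62], [0, 156.53], [-152.29, 152.29]. Speed limits (degrees/s): [136.94, 136.94, 159.86, 180, 180, 180].

### API

Orientations are given as [roll, pitch, yaw] about the fixed x, y, z axes, in that order (R = Rz(yaw) Ry(pitch) Rx(roll)).
In Python, from bench import r gives the robot as it stands.
- The arm moves only by the tool carry_out, never from a script. Its argument "commands" is a list of rows, each an object with "jaw": the finger opening in m, from 0 to 0.0854; "translation": the shift along the tool's x, y, z in m, a list of three; "spin": the turn about the tool's z in rad. A call has exactly 8 rows; each row shifts and turns the commanded pose from where the row before left it, along the tool's axes as they then stand; what a row does not reach is not made up. A row lasts 1/12 s, in which the tool goes at most 41.7 mm and 7.16 degrees, less where a joint would pass 70% of its speed; a pose out of reach is approached as far as the arm can. A call is refused whole if a number of a shift passes 0.0417 or a number of a turn 0.125, either way. A call with a gripper value outside its range is refused whole. The fingers move at their own pace and stop on an object; "squeeze" is the grip in N (left out, the last holds). Time passes only in rows, so rows that do not move let the fingers close, or fill a call up. It gives the time, the measured TCP pose, the force, the opening and the grip force at its end, in the units of the state.
- r.sense(): the state, without advancing time (a new reading comes with each control period).
- r.snapshot(name): name is "scene" or "top" or "wrist"; returns a dict with "pixels" (400x640x3 uint8, blue, green, red), "K" (3x3 intrinsics, pixels), "extrinsics" (4x4, takes a point from camera to world coordinates). Camera axes: x right, y down, z forward; pixel columns grow to the right and rows downward; lengths in mm; the calibration is good to about 2 mm. A picture is of the moment at which its call begins. There is no depth.
- r.hand_in(): hands the job in; it is judged then, once.
Trained networks look in a picture, given as the dict that the camera call returned (one of the last four; its "shot" number tells which), for a name from the list of things; names that differ only in an ending like _2 or _b are one class to them, and where a whole thing is asked for, a point or a joint stands for the part that bears it (a point fixed in the world has none). Each returns a list of dicts, best first, with "score" (0 to 1); they miss things now and then, are a little off and sometimes report something else, mostly with a low value. They report only what shows in the picture. A call takes as long as a camera call.
- r.spot_in(picture, target): "xy" ([column, row] in pixels, amid what is visible of it).
- r.regions_of(picture, target): "pixels" (400x640 bool, what is visible of it) and "xy" ([column, row] in pixels, amid what is visible of it).
- r.landmark_of(picture, target): "xy" ([column, row] in pixels: a listed point, or the origin of a listed thing).
The state is a dict: "time": time; "joint_pos": joint angles; "qd": joint speeds; "joint_efforts": joint torques, N m; "tool_pos": TCP position; "tcp_rot": TCP orientation; "ft_force": force on the tool from outside, world axes, zero at the start; "wrist_torque": the same for the moment, N m; "finger_gap": finger opening in mm; "grip_force": force on a finger pad.
Only numpy, scipy, OpenCV 4.12 (cv2) and the standard library are available. Lean on these libraries where they do the work, as an engineer would, in place of code of your own. Each camera call takes 0.05 s, during which the arm holds its last target. There are 200 camera calls.

### The job

Slide the open steel tray of spark plugs along the granite sill, through the narrow gap between the steel toolbox and the bolted-down vice, and leave it standing on the sill wholly clear of the gap on the side where the cylinder head is. Push it gently with the fingertips, without pinching it: it stays flat on the sill, never lifted or tipped, and keeps its three plugs. Leave the cylinder head, mug, red pot and mirror where they are.

Things in the scene. Friction and masses are not known exactly. Their poses are not given: they have to be found in the camera images.
- tray: open bright steel tray, 115 mm long (its x axis), 80 mm wide (its y axis), 28 mm high, walls 2.5 mm, about 0.4 kg, loose on the sill; three lengthwise lanes with a loose spark plug lying in each. Origin: centre of its underside. Starts beyond one end of the gap (either end), up to 25 degrees off the gap's direction and up to 75 mm off its middle line.
- vice: flat drill vice, blue casting, bolted down, on the robot's side of the gap. Base 100 mm wide (x axis), 140 mm long (y axis, along the gap), upright corners rounded 8 mm; jaws as wide, 46 mm high. Screw and bar reach 118 mm from the origin towards -y, within 32 mm of the y axis, 55 mm high. Origin: centre of its underside. Its +x side, 50 mm from the origin, is one wall of the gap.
- toolbox: closed green steel toolbox with hinged lid, heavy, immovable, on the window side of the gap. 105 mm deep (x axis), 200 mm long (y axis, parallel to the vice's), 42 mm high, 49 mm with the folded handle, corners rounded 8 mm. Origin: centre of its underside. Its -x side, 52.5 mm from the origin, is the gap's other wall, parallel to the vice's and 85.5 to 88.5 mm from it.
- sill: fixed granite slab under all of these, its level top 20 mm above the work surface, spanning x = 0.365 to 0.795 m, its long way along y. Origin: centre of its underside.
- head: aluminium cylinder head of a small motorcycle engine, finned block 84 by 90 mm and 72 mm high, 1.4 kg, standing loose on the sill past the other end of the gap from the tray. Origin: centre of its underside. Not to be moved.
- plug1: spark plug, 72 mm long, largest diameter 18 mm, 45 g, lying loose in an outer lane of the tray (tray -y side). Origin: under the middle of its length, its x axis along its length.
- plug2: the same kind of spark plug, in the middle lane of the tray.
- plug3: the same kind of spark plug, in the other outer lane of the tray (tray +y side).
- mug: white ceramic mug with spark plugs standing in it, 80 mm across, 84 mm high, handle to its +y, near the window at the left. Origin: centre of its underside. Not to be moved.
- cap_pot: red plastic pot of tyre valve caps, 72 mm across, 55 mm high, near the window left of the toolbox. Origin: centre of its underside. Not to be moved.
- mirror: black plastic motorcycle mirror lying face up near the window right of the toolbox, stem pointing right, head 78 by 128 mm and 22 mm thick, a 10 mm stem reaching 167 mm from the origin along its +y. Origin: centre of the head's underside. Not to be moved.

How it is judged (in metres and radians):
On the way:
1. the tray, flat on the sill, is in the gap between the vice and the toolbox (x of tray in the frame of vice between 0.086 and 0.1025 m and y of tray in the frame of vice between -0.035 and 0.035 m and height (world z) of tray below 0.026 m), for 0.1 s.
At the end, for the whole second after the job is handed in: the tray has gone through the gap and rests flat on the sill on the cylinder head's side, its centre at least 126 mm along the vice's y axis from the vice's centre (wholly out of the gap), its three plugs in it; the head, mug, pot and mirror have moved less than 12 mm (((y of tray in the frame of vice above 0.126 m and y of head in the frame of vice above 0.1 m) or (y of tray in the frame of vice below -0.126 m and y of head in the frame of vice below -0.1 m)) and height (world z) of tray between 0.016 and 0.024 m and angle between tray's own z axis and vertical below 0.05 rad and linear speed of tray below 0.01 m/s and distance between each of plug1, plug2, plug3 and tray below 0.05 m and distance of each of head, mug, cap_pot, mirror from where it was at the start of the episode below 0.012 m); the robot touches nothing.
It fails at once if the tray is lifted more than 8 mm off the sill (height (world z) of tray above 0.028 m).
It fails at once if the tray is pinched or pressed hard by the fingers (over 35 N) (contact force between the fingers and tray above 35 N).
It fails at once if the tray is tipped by more than about 10 degrees or falls off the sill (angle between tray's own z axis and vertical above 0.17 rad or height (world z) of tray below 0.012 m).
It fails at once if a plug leaves the tray (distance between any of plug1, plug2, plug3 and tray above 0.06 m).
It fails at once if the cylinder head or another bystander is shifted by more than 12 mm (distance of any of head, mug, cap_pot, mirror from where it was at the start of the episode above 0.012 m).
It also fails if it takes over 67 s, if anything falls off the work surface, if the arm or the gripper's body presses on something with over 40 N, if the wrist force passes 120 N, or if a joint passes its speed limit or range.

## Working session

There is one attempt and no reset: what is moved stays moved. The work goes in short steps, Python scripts to look and compute and a tool call to move; the robot and the scene stay as the last step left them, time stands still between calls to the robot, and variables do not carry over. Pictures are saved under pics/ and viewed, at most 10 in all, crops included, and the job is handed in when it is done.

Besides the shell and the picture viewer there is one more tool, called after "Request:" as a command line: name --argument value ..., lists and objects as JSON in quotes. carry_out: Moves the arm, as the interface text tells. Its arguments: {"type":"object","properties":{"commands":{"type":"array","items":{"type":"object","properties":{"jaw":{"type":"number"},"translation":{"type":"array","items":{"type":"number"}},"spin":{"type":"number"}}}},"squeeze":{"type":"number"}},"required":["commands"]}

```bash
mkdir -p pics; cat > h.py <<'E'
import numpy as np, cv2
from bench import r
def ray(p,xy,z):
    K=np.array(p["K"]);T=np.array(p["extrinsics"])
    d=T[:3,:3]@np.linalg.solve(K,[xy[0],xy[1],1.]);o=T[:3,3]
    return o+d*(z-o[2])/d[2]
def px(p,X):
    K=np.array(p["K"]);T=np.linalg.inv(np.array(p["extrinsics"]))
    c=T[:3,:3]@np.array(X,float)+T[:3,3];u=K@c
    return u[:2]/u[2]
E
cat > a.py <<'E'
from h import *
ps={n:r.snapshot(n) for n in("top","scene")}
for n,p in ps.items():
    cv2.imwrite(f"pics/{n}0.png",p["pixels"]);print(n,np.array(p["extrinsics"])[:3,3].round())
    for t in["tray","vice","toolbox","head","plug2","mug","cap_pot","mirror"]:
        L=r.landmark_of(p,t)[:1];G=r.regions_of(p,t)[:1]
        for l in L: print(t,"lm",round(l["score"],2),np.round(l["xy"]),ray(p,l["xy"],20).round(1))
        for g in G:
            m=g["pixels"].astype(np.uint8);print("   rg",round(g["score"],2),np.round(g["xy"]),m.sum())
            np.save(f"{n}_{t}.npy",m)
s=r.sense();print(s["time"],s["tool_pos"],s["tcp_rot"],s["ft_force"])
E
python3 a.py
```

```text
top [533.  18. 985.]
tray lm 0.87 [475. 213.] [ 557.1 -342.6   20. ]
   rg 0.88 [477. 215.] 1891
vice lm 0.85 [320. 275.] [431.7  -9.1  20. ]
   rg 0.67 [323. 272.] 3532
toolbox lm 0.61 [324. 178.] [636.6 -20.2  20. ]
   rg 0.58 [325. 181.] 5139
head lm 0.62 [170. 240.] [510.6 306.4  20. ]
   rg 0.77 [165. 242.] 2138
plug2 lm 0.75 [477. 208.] [ 567.3 -348.3   20. ]
   rg 0.61 [470. 226.] 125
mug lm 0.8 [173. 133.] [739.1 301.   20. ]
   rg 0.87 [168. 128.] 1740
cap_pot lm 0.95 [230. 129.] [746.7 180.7  20. ]
   rg 0.67 [225. 122.] 1099
mirror lm 0.62 [430. 128.] [ 742.8 -252.5   20. ]
   rg 0.79 [436. 128.] 2336
scene [1030.  -59.  703.]
tray lm 0.68 [152. 216.] [ 567.5 -336.1   20. ]
   rg 0.59 [145. 213.] 2043
vice lm 0.85 [298. 148.] [4.417e+02 4.000e-01 2.000e+01]
   rg 0.79 [296. 142.] 2515
toolbox lm 0.59 [302. 216.] [631.1 -22.3  20. ]
   rg 0.65 [302. 209.] 5258
head lm 0.9 [433. 150.] [514.1 313.5  20. ]
   rg 0.79 [434. 142.] 1764
plug2 lm 0.6 [297. 145.] [432.   -1.4  20. ]
   rg 0.63 [151. 221.] 86
mug lm 0.79 [465. 230.] [730.2 301.6  20. ]
   rg 0.75 [474. 219.] 2202
cap_pot lm 0.81 [414. 247.] [747.4 186.1  20. ]
   rg 0.85 [420. 243.] 1360
mirror lm 0.88 [190. 290.] [ 748.8 -257.5   20. ]
   rg 0.72 [185. 293.] 3336
1.7 [237.39900435 551.04324936 231.30535539] [1.79999189e+02 4.35632286e-04 1.56692728e+02] [0.37803701 0.28095817 0.01769243]
```

View pics/top0.png

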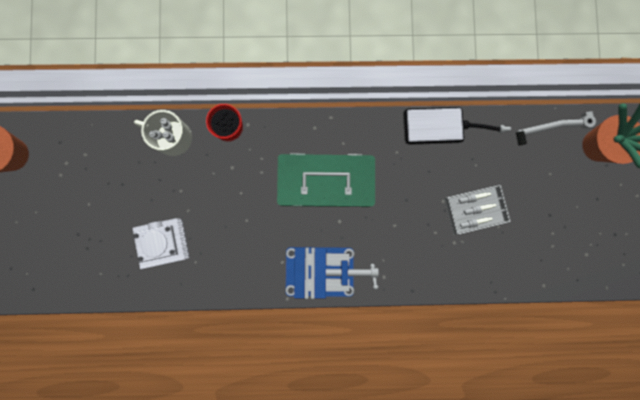

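View pics/scene0.png

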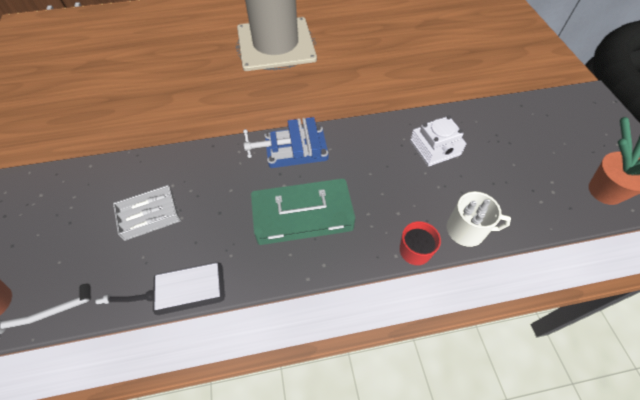

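```bash
cat > fit.py <<'E'
from h import *
from scipy.optimize import minimize
S=6
def corners(x,y,yaw,L,W,H,rc):
    a=[]
    for sx in(-1,1):
        for sy in(-1,1):
            for t in np.linspace(0,np.pi/2,4):
                a.append([sx*(L/2-rc+rc*np.cos(t)),sy*(W/2-rc+rc*np.sin(t))])
    a=np.array(a);c,s=np.cos(yaw),np.sin(yaw);a=a@np.array([[c,s],[-s,c]])+[x,y]
    return np.vstack([np.c_[a,np.full(len(a),20)],np.c_[a,np.full(len(a),20+H)]])
def hull(p,X):
    return cv2.convexHull(np.array([px(p,q) for q in X],np.float32))[:,0]
def fit(views,x0,dims):
    """views: list of (picture, hull-mask); returns x,y,yaw and IoU loss"""
    data=[(p,cv2.resize(m*255,None,fx=S,fy=S,interpolation=cv2.INTER_LINEAR)>127) for p,m in views]
    def f(v):
        l=0
        for p,M in data:
            h=(hull(p,corners(v[0],v[1],v[2]/100,*dims))+.5)*S-.5
            R=np.zeros(M.shape,np.uint8);cv2.fillConvexPoly(R,np.round(h*16).astype(np.int32),1,shift=4)
            l+=(M!=R.astype(bool)).sum()/M.sum()
        return l
    b=None
    for k in range(3):
        q=minimize(f,x0,method="Nelder-Mead",options=dict(initial_simplex=[x0]+[list(np.array(x0)+d) for d in([8,0,0],[0,8,0],[0,0,8])],xatol=.1,fatol=1e-4));x0=list(q.x)
    return np.round([q.x[0],q.x[1],np.degrees(q.x[2]/100)],2),round(q.fun,3)
def clean(m,hullit=True):
    n,l,st,_=cv2.connectedComponentsWithStats(m.astype(np.uint8))
    m=(l==1+np.argmax(st[1:,4])).astype(np.uint8)
    if hullit:
        c=np.argwhere(m)[:,::-1].astype(np.int32);cv2.fillConvexPoly(m,cv2.convexHull(c),1)
    return m
def mask(p,name,net):
    """colour refined inside the dilated network region"""
    I=p["pixels"].astype(int);b,g,rr=I[...,0],I[...,1],I[...,2]
    z=cv2.dilate(net.astype(np.uint8),np.ones((9,9)))>0
    c={"toolbox":(g>b+12)&(g>rr+12),"vice":(b>rr+30)&(b>g+15),"tray":(I.sum(2)>300)}[name]
    return clean(c&z)
D={"toolbox":(105,200,42,8),"vice":(100,140,18,8),"tray":(80,115,28,2)}
E
cat > b.py <<'E'
from fit import *
ps={n:r.snapshot(n) for n in("top","scene")}
for t,x0 in(("toolbox",[634,-21,0]),("vice",[436,-4,0]),("tray",[562,-340,20])):
    for w in(["top"],["scene"],["top","scene"]):
        for src in("col","net"):
            V=[(ps[n],mask(ps[n],t,np.load(f"{n}_{t}.npy")) if src=="col" else clean(np.load(f"{n}_{t}.npy"))) for n in w]
            print(t,w,src,*fit(V,x0,D[t]))
E
python3 b.py
```

```text
toolbox ['top'] col [629.9  -22.6   -1.87] 0.012
toolbox ['top'] net [630.79 -22.4   -2.02] 0.052
toolbox ['scene'] col [630.12 -22.04  -1.73] 0.018
toolbox ['scene'] net [630.76 -21.54  -1.93] 0.022
toolbox ['top', 'scene'] col [629.97 -22.49  -1.76] 0.032
toolbox ['top', 'scene'] net [630.84 -21.87  -1.8 ] 0.076
vice ['top'] col [439.54 -57.83   3.59] 0.703
vice ['top'] net [440.11  -7.17  -1.43] 0.214
vice ['scene'] col [442.35  -5.04  -1.95] 0.154
vice ['scene'] net [441.23  -9.11  -2.76] 0.329
vice ['top', 'scene'] col [441.52  -7.04  -1.29] 0.879
vice ['top', 'scene'] net [440.33  -8.48  -2.11] 0.546
tray ['top'] col [ 564.44 -344.9    14.24] 0.08
tray ['top'] net [ 562.93 -340.1    13.01] 0.064
tray ['scene'] col [ 573.95 -341.81    6.95] 0.28
tray ['scene'] net [ 564.65 -339.82   11.82] 0.028
tray ['top', 'scene'] col [ 565.34 -345.73   13.87] 0.375
tray ['top', 'scene'] net [ 564.29 -339.69   12.  ] 0.097
```

Request:
carry_out --commands '[{"spin":-0.125,"translation":[0,0,0],"jaw":0.06},{"spin":-0.125,"translation":[0,0,0],"jaw":0.06},{"spin":-0.125,"translation":[0,0,0],"jaw":0.06},{"spin":0,"translation":[-0.0176,-0.035,0],"jaw":0.06},{"spin":0,"translation":[-0.0176,-0.035,0],"jaw":0.06},{"spin":0,"translation":[-0.0176,-0.035,0],"jaw":0.06},{"spin":0,"translation":[-0.0176,-0.035,0],"jaw":0.06},{"spin":0,"translation":[-0.0176,-0.035,0],"jaw":0.06}]'

```text
time: 2.47
tool_pos: [320.0, 371.8, 231.3]
tcp_rot: [180.0, 0.0, 178.2]
ft_force: [1.2, -0.2, 0.7]
finger_gap: 60.0
grip_force: 0.0
```

Request:
carry_out --commands '[{"spin":0,"translation":[-0.0176,-0.035,0],"jaw":0.06},{"spin":0,"translation":[-0.0176,-0.035,0],"jaw":0.06},{"spin":0,"translation":[-0.0176,-0.035,0],"jaw":0.06},{"spin":0,"translation":[-0.0176,-0.035,0],"jaw":0.06},{"spin":0,"translation":[-0.0176,-0.035,0],"jaw":0.06},{"spin":0,"translation":[-0.0176,-0.035,0],"jaw":0.06},{"spin":0,"translation":[-0.0176,-0.035,0],"jaw":0.06},{"spin":0,"translation":[-0.0176,-0.035,0],"jaw":0.06}]'

```text
time: 3.13
tool_pos: [452.1, 87.1, 231.7]
tcp_rot: [180.0, 0.1, 178.2]
ft_force: [0.8, 0.5, 0.9]
finger_gap: 60.0
grip_force: 0.0
```

Request:
carry_out --commands '[{"spin":0,"translation":[-0.0176,-0.035,0],"jaw":0.06},{"spin":0,"translation":[-0.0176,-0.035,0],"jaw":0.06},{"spin":0,"translation":[-0.0176,-0.035,0],"jaw":0.06},{"spin":0,"translation":[-0.0176,-0.035,0],"jaw":0.06},{"spin":0,"translation":[-0.0176,-0.035,0],"jaw":0.06},{"spin":0,"translation":[-0.0176,-0.035,0],"jaw":0.06},{"spin":0,"translation":[-0.0176,-0.035,0],"jaw":0.06},{"spin":0,"translation":[-0.0176,-0.035,0],"jaw":0.06}]'

```text
time: 3.8
tool_pos: [583.9, -197.4, 231.3]
tcp_rot: [-180.0, 0.0, 178.2]
ft_force: [0.5, 1.0, 0.9]
finger_gap: 59.9
grip_force: 0.0
```

Request:
carry_out --commands '[{"spin":0,"translation":[-0.0176,-0.035,0],"jaw":0.06},{"spin":0,"translation":[-0.0176,-0.035,0],"jaw":0.06},{"spin":0,"translation":[-0.0176,-0.035,0],"jaw":0.06},{"spin":0,"translation":[-0.0176,-0.035,0],"jaw":0.06},{"spin":0,"translation":[0,0,0.035],"jaw":0.06},{"spin":0,"translation":[0,0,0.035],"jaw":0.06},{"spin":0,"translation":[0,0,0.035],"jaw":0.06},{"spin":0,"translation":[0,0,0.035],"jaw":0.06}]'

```text
time: 4.47
tool_pos: [649.3, -337.9, 89.5]
tcp_rot: [180.0, 0.0, 178.1]
ft_force: [1.0, -0.6, -0.5]
finger_gap: 60.3
grip_force: 0.0
```

Request:
carry_out --commands '[{"spin":0,"translation":[0,0,0.02],"jaw":0.06},{"spin":0,"translation":[0,0,0.02],"jaw":0.06},{"spin":0,"translation":[0,0,0.01],"jaw":0.06},{"spin":0,"translation":[0,0,0.006],"jaw":0.06},{"spin":0,"translation":[0,0,0.005],"jaw":0.06},{"spin":0,"translation":[0,0,0],"jaw":0.06},{"spin":0,"translation":[0,0,0],"jaw":0.06},{"spin":0,"translation":[0,0,0],"jaw":0.06}]'

```text
time: 5.13
tool_pos: [650.4, -338.1, 32.2]
tcp_rot: [-179.9, 0.1, 178.2]
ft_force: [0.8, -0.1, 0.4]
finger_gap: 60.0
grip_force: 0.0
```

```bash
cat > c.py <<'E'
import sys
from fit import *
tag=sys.argv[1];x0=[float(v) for v in sys.argv[2:5]]
ps={n:r.snapshot(n) for n in("top","scene")}
V=[]
for n,p in ps.items():
    cv2.imwrite(f"pics/{n}{tag}.png",p["pixels"])
    g=r.regions_of(p,"tray")[:1]
    if g and g[0]["score"]>.3:
        V.append((p,clean(g[0]["pixels"])));print(n,round(g[0]["score"],2),*fit(V[-1:],x0,D["tray"]))
    l=r.landmark_of(p,"tray")[:1]
    if l: print(" lm",round(l[0]["score"],2),ray(p,l[0]["xy"],20).round(1))
if len(V)>1: print("both",*fit(V,x0,D["tray"]))
a,b=ps["top"]["pixels"],ps["scene"]["pixels"]
if len(sys.argv)>5:
    w=r.snapshot("wrist")["pixels"];cv2.imwrite(f"pics/c{tag}.png",np.vstack([cv2.resize(a[130:330,200:520],(640,400)),w])[:800] if 0 else np.hstack([cv2.resize(w,(400,250)),cv2.resize(b[110:310,60:380],(400,250))]))
s=r.sense();print(s["time"],s["tool_pos"].round(1),s["tcp_rot"].round(2),s["ft_force"].round(2))
E
python3 c.py 1 564 -340 21 w
```

```text
top 0.9 [ 563.13 -333.73   13.06] 1.117
 lm 0.44 [755.4 176.1  20. ]
scene 0.79 [ 547.75 -296.57   20.15] 1.188
 lm 0.6 [ 563.7 -341.1   20. ]
both [ 555.16 -300.88   12.07] 2.331
5.4833 [ 649.4 -337.6   30.6] [-1.7999e+02  2.0000e-02  1.7818e+02] [-0.84 -0.09  0.7 ]
```

View pics/c1.png

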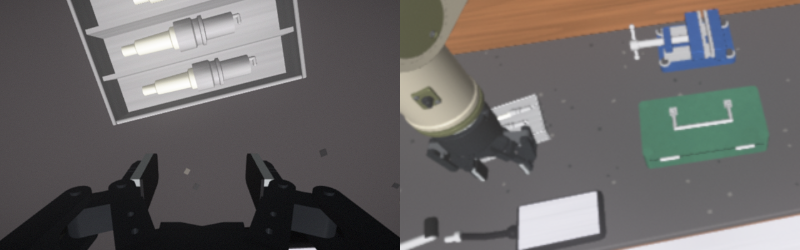

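Request:
carry_out --commands '[{"spin":0,"translation":[0.006,0,0],"jaw":0.06},{"spin":0,"translation":[0.006,0,0],"jaw":0.06},{"spin":0,"translation":[0.004,0,0],"jaw":0.06},{"spin":0,"translation":[0.004,0,0],"jaw":0.06},{"spin":0,"translation":[0.004,0,0],"jaw":0.06},{"spin":0,"translation":[0.004,0,0],"jaw":0.06},{"spin":0,"translation":[0.004,0,0],"jaw":0.06},{"spin":0,"translation":[0.004,0,0],"jaw":0.06}]'

```text
time: 6.15
tool_pos: [613.4, -336.6, 30.6]
tcp_rot: [-180.0, 0.1, 178.2]
ft_force: [2.3, -1.8, -1.2]
finger_gap: 59.8
grip_force: 1.2
```

Request:
carry_out --commands '[{"spin":0,"translation":[0.004,0,0],"jaw":0.06},{"spin":0,"translation":[0.004,0,0],"jaw":0.06},{"spin":0,"translation":[0.004,0,0],"jaw":0.06},{"spin":0,"translation":[0.004,0,0],"jaw":0.06},{"spin":0,"translation":[0.004,0,0],"jaw":0.06},{"spin":0,"translation":[0.004,0,0],"jaw":0.06},{"spin":0,"translation":[0.002,0,0],"jaw":0.06},{"spin":0,"translation":[0,0,0],"jaw":0.06}]'

```text
time: 6.82
tool_pos: [586.9, -335.4, 30.4]
tcp_rot: [180.0, -0.0, 178.2]
ft_force: [1.5, -0.2, 0.0]
finger_gap: 59.9
grip_force: 0.6
```

```bash
cat > w.py <<'E'
import sys
from h import *
p=r.snapshot("wrist");I=p["pixels"];cv2.imwrite(f"pics/w{sys.argv[1]}.png",I)
g=r.regions_of(p,"tray")[:1]
if g:
    m=g[0]["pixels"].astype(np.uint8);c=max(cv2.findContours(m,0,2)[0],key=cv2.contourArea)
    q=cv2.approxPolyDP(cv2.convexHull(c),6,True)[:,0]
    print(round(g[0]["score"],2),[(*a,*ray(p,a,48)[:2].round(1)) for a in q.tolist()])
s=r.sense();print(s["time"],s["tool_pos"].round(1),s["tcp_rot"].round(2),s["ft_force"].round(2))
E
python3 w.py 1
```

```text
0.66 [(509, 26, np.float64(498.0), np.float64(-272.4)), (478, 252, np.float64(576.5), np.float64(-275.6)), (183, 251, np.float64(572.5), np.float64(-387.7)), (159, 27, np.float64(494.8), np.float64(-384.8))]
6.9167 [ 586.9 -335.3   30.1] [ 1.7997e+02 -6.0000e-02  1.7817e+02] [ 1.16 -0.53 -0.61]
```

View pics/w1.png

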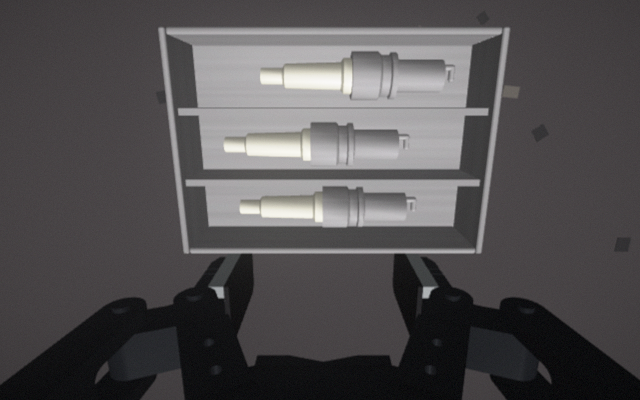

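Request:
carry_out --commands '[{"spin":0,"translation":[0.004,0,0],"jaw":0.06},{"spin":0,"translation":[0.004,0,0],"jaw":0.06},{"spin":0,"translation":[0.0035,0,0],"jaw":0.06},{"spin":0,"translation":[0,0,0],"jaw":0.06},{"spin":0,"translation":[-0.01,0,0],"jaw":0.06},{"spin":0,"translation":[-0.01,0,0],"jaw":0.06},{"spin":0,"translation":[0,0,-0.03],"jaw":0.06},{"spin":0,"translation":[0,0,-0.03],"jaw":0.06}]'

```text
time: 7.58
tool_pos: [593.2, -334.2, 86.9]
tcp_rot: [179.8, -0.4, 178.2]
ft_force: [0.7, 0.0, 0.3]
finger_gap: 59.9
grip_force: 0.0
```

Request:
carry_out --commands '[{"spin":0,"translation":[0.0238,-0.0308,0],"jaw":0.045},{"spin":0,"translation":[0.0238,-0.0308,0],"jaw":0.045},{"spin":0,"translation":[0.0238,-0.0308,0],"jaw":0.045},{"spin":0.125,"translation":[0,0,0],"jaw":0.045},{"spin":0.125,"translation":[0,0,0],"jaw":0.045},{"spin":0.125,"translation":[0,0,0],"jaw":0.045},{"spin":0.125,"translation":[0,0,0],"jaw":0.045},{"spin":0.125,"translation":[0,0,0],"jaw":0.045}]'

```text
time: 8.25
tool_pos: [520.5, -425.8, 89.7]
tcp_rot: [-180.0, -0.1, 142.0]
ft_force: [-0.5, -0.1, -0.8]
finger_gap: 45.0
grip_force: 0.0
```

Request:
carry_out --commands '[{"spin":0.125,"translation":[0,0,0],"jaw":0.045},{"spin":0.125,"translation":[0,0,0],"jaw":0.045},{"spin":0.125,"translation":[0,0,0],"jaw":0.045},{"spin":0.125,"translation":[0,0,0],"jaw":0.045},{"spin":0.125,"translation":[0,0,0],"jaw":0.045},{"spin":0.125,"translation":[0,0,0],"jaw":0.045},{"spin":0.125,"translation":[0,0,0],"jaw":0.045},{"spin":0.07,"translation":[0,0,0],"jaw":0.045}]'

```text
time: 8.92
tool_pos: [520.7, -425.6, 89.8]
tcp_rot: [-179.9, -0.0, 87.8]
ft_force: [-0.2, -0.4, 0.5]
finger_gap: 44.6
grip_force: 0.0
```

```bash
python3 w.py 2; python3 c.py 2 525 -330 -3
```

```text
0.95 [(406, 0, np.float64(563.6), np.float64(-313.7)), (397, 156, np.float64(560.7), np.float64(-386.7)), (250, 158, np.float64(484.0), np.float64(-384.9)), (239, 0, np.float64(485.7), np.float64(-310.7))]
9.0167 [ 520.8 -425.6   89.8] [-1.7991e+02 -4.0000e-02  8.8140e+01] [-0.04  0.22 -0.08]
top 0.9 [ 522.71 -328.67   -1.41] 0.054
 lm 0.78 [ 519.5 -328.8   20. ]
scene 0.75 [ 524.45 -328.39   -1.69] 0.034
 lm 0.8 [ 525.  -329.5   20. ]
both [ 523.66 -328.69   -1.82] 0.096
9.3167 [ 521.4 -425.8   90.2] [-1.7999e+02 -1.0000e-02  8.8300e+01] [-0.14  0.57  0.06]
```

View pics/w2.png

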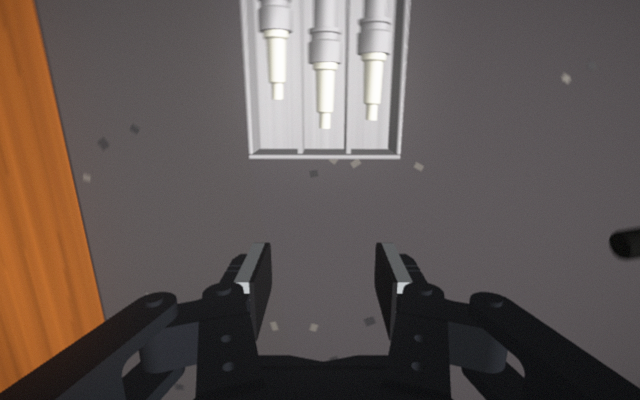

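```bash
python3 - <<'E'
from h import *
p=r.snapshot("wrist");s=r.sense();t=s["tool_pos"]
from scipy.spatial.transform import Rotation as Ro
R=Ro.from_euler("xyz",s["tcp_rot"],degrees=True).as_matrix()
for a in[(268,243),(248,243),(245,290),(378,243),(398,243),(140,300),(120,310),(505,300),(225,293)]:
    print(a,[tuple((R.T@(ray(p,a,t[2]+h)-t)).round(0)) for h in(0,6,12,25,40,55,70)])
print((R.T@(np.array(p["extrinsics"])[:3,3]-t)).round())
E
```

```text
(268, 243) [(np.float64(9.0), np.float64(-24.0), np.float64(0.0)), (np.float64(11.0), np.float64(-23.0), np.float64(-6.0)), (np.float64(14.0), np.float64(-22.0), np.float64(-12.0)), (np.float64(19.0), np.float64(-20.0), np.float64(-25.0)), (np.float64(25.0), np.float64(-17.0), np.float64(-40.0)), (np.float64(32.0), np.float64(-15.0), np.float64(-55.0)), (np.float64(38.0), np.float64(-12.0), np.float64(-70.0))]
(248, 243) [(np.float64(9.0), np.float64(-32.0), np.float64(0.0)), (np.float64(11.0), np.float64(-31.0), np.float64(-6.0)), (np.float64(14.0), np.float64(-30.0), np.float64(-12.0)), (np.float64(19.0), np.float64(-27.0), np.float64(-25.0)), (np.float64(25.0), np.float64(-23.0), np.float64(-40.0)), (np.float64(32.0), np.float64(-20.0), np.float64(-55.0)), (np.float64(38.0), np.float64(-16.0), np.float64(-70.0))]
(245, 290) [(np.float64(-14.0), np.float64(-35.0), np.float64(0.0)), (np.float64(-10.0), np.float64(-33.0), np.float64(-6.0)), (np.float64(-7.0), np.float64(-32.0), np.float64(-12.0)), (np.float64(1.0), np.float64(-29.0), np.float64(-25.0)), (np.float64(9.0), np.float64(-
[... 1939 characters left out ...]
np.float64(75.0), np.float64(-12.0)), (np.float64(-3.0), np.float64(68.0), np.float64(-25.0)), (np.float64(6.0), np.float64(59.0), np.float64(-40.0)), (np.float64(15.0), np.float64(50.0), np.float64(-55.0)), (np.float64(24.0), np.float64(41.0), np.float64(-70.0))]
(225, 293) [(np.float64(-15.0), np.float64(-44.0), np.float64(0.0)), (np.float64(-12.0), np.float64(-42.0), np.float64(-6.0)), (np.float64(-8.0), np.float64(-40.0), np.float64(-12.0)), (np.float64(-1.0), np.float64(-36.0), np.float64(-25.0)), (np.float64(8.0), np.float64(-32.0), np.float64(-40.0)), (np.float64(17.0), np.float64(-27.0), np.float64(-55.0)), (np.float64(26.0), np.float64(-22.0), np.float64(-70.0))]
[  68.   -0. -141.]
```

Request:
carry_out --commands '[{"spin":0,"translation":[0,0,0.018],"jaw":0.03},{"spin":0,"translation":[0,0,0.018],"jaw":0.03},{"spin":0,"translation":[0,0,0.014],"jaw":0.03},{"spin":0,"translation":[0,0,0.006],"jaw":0.03},{"spin":0,"translation":[0.008,0,0],"jaw":0.03},{"spin":0,"translation":[0.008,0,0],"jaw":0.03},{"spin":0,"translation":[0.004,0,0],"jaw":0.03},{"spin":0,"translation":[0.004,0,0],"jaw":0.03}]'

```text
time: 10.03
tool_pos: [523.2, -401.5, 35.7]
tcp_rot: [179.9, 0.1, 88.3]
ft_force: [-0.2, 0.4, -0.1]
finger_gap: 29.9
grip_force: 0.0
```

Request:
carry_out --commands '[{"spin":0,"translation":[0.004,0,0],"jaw":0.03},{"spin":0,"translation":[0.004,0,0],"jaw":0.03},{"spin":0,"translation":[0.004,0,0],"jaw":0.03},{"spin":0,"translation":[0.006,0,0],"jaw":0.03},{"spin":0,"translation":[0.007,0,0],"jaw":0.03},{"spin":0,"translation":[0.007,0,0],"jaw":0.03},{"spin":0,"translation":[0.007,0,0],"jaw":0.03},{"spin":0,"translation":[0.007,0,0],"jaw":0.03}]'

```text
time: 10.7
tool_pos: [524.4, -356.9, 35.6]
tcp_rot: [179.9, 0.1, 88.2]
ft_force: [0.2, -5.2, 2.1]
finger_gap: 30.4
grip_force: 2.7
```

Request:
carry_out --commands '[{"spin":0,"translation":[0.007,0,0],"jaw":0.03},{"spin":0,"translation":[0.007,0,0],"jaw":0.03},{"spin":0,"translation":[0.007,0,0],"jaw":0.03},{"spin":0,"translation":[0.007,0,0],"jaw":0.03},{"spin":0,"translation":[0.007,0,0],"jaw":0.03},{"spin":0,"translation":[0.007,0,0],"jaw":0.03},{"spin":0,"translation":[0.007,0,0],"jaw":0.03},{"spin":0,"translation":[0.007,0,0],"jaw":0.03}]'

```text
time: 11.37
tool_pos: [526.2, -300.9, 35.6]
tcp_rot: [179.9, 0.1, 88.2]
ft_force: [-1.1, -5.1, 3.5]
finger_gap: 30.0
grip_force: 2.8
```

```bash
python3 w.py 3; python3 c.py 3 528 -215 -3
```

```text
0.56 [(438, 0, np.float64(567.0), np.float64(-202.3)), (419, 245, np.float64(564.4), np.float64(-288.9)), (221, 246, np.float64(486.4), np.float64(-286.9)), (199, 0, np.float64(488.5), np.float64(-199.9))]
11.4667 [ 526.  -299.5   35. ] [1.7994e+02 2.0000e-02 8.8250e+01] [ 0.15 -0.41 -0.49]
 lm 0.56 [ 525.2 -231.3   20. ]
scene 0.81 [ 527.44 -229.88   -1.91] 0.028
 lm 0.75 [431.2  -5.   20. ]
11.7667 [ 525.1 -299.8   33.8] [-1.7996e+02 -4.0000e-02  8.8210e+01] [-0.15 -0.58  0.33]
```

View pics/w3.png

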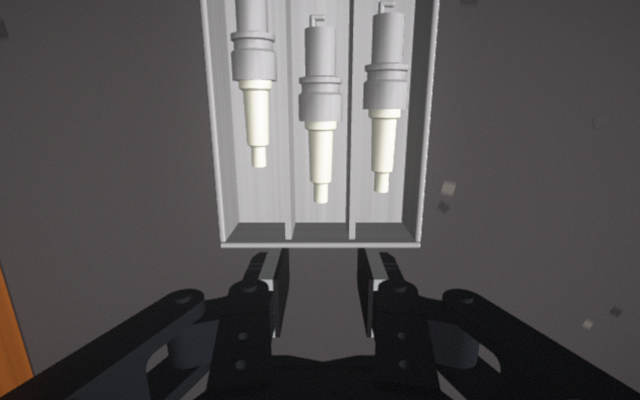

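Request:
carry_out --commands '[{"spin":0,"translation":[0.004,0,0],"jaw":0.03},{"spin":0,"translation":[0.006,0,0],"jaw":0.03},{"spin":0,"translation":[0.006,0,0],"jaw":0.03},{"spin":0,"translation":[0.006,0,0],"jaw":0.03},{"spin":0,"translation":[0.006,0,0],"jaw":0.03},{"spin":0,"translation":[0.006,0,0],"jaw":0.03},{"spin":0,"translation":[0.006,0,0],"jaw":0.03},{"spin":0,"translation":[0.006,0,0],"jaw":0.03}]'

```text
time: 12.43
tool_pos: [526.9, -253.2, 34.3]
tcp_rot: [-180.0, -0.0, 88.2]
ft_force: [-0.1, -2.4, -1.5]
finger_gap: 29.9
grip_force: 1.2
```

Request:
carry_out --commands '[{"spin":0,"translation":[0.005,0,0],"jaw":0.03},{"spin":0,"translation":[0.005,0,0],"jaw":0.03},{"spin":0,"translation":[0.005,0,0],"jaw":0.03},{"spin":0,"translation":[0.005,0,0],"jaw":0.03},{"spin":0,"translation":[0.005,0,0],"jaw":0.03},{"spin":0,"translation":[0.005,0,0],"jaw":0.03},{"spin":0,"translation":[0.005,0,0],"jaw":0.03},{"spin":0,"translation":[0.005,0,0],"jaw":0.03}]'

```text
time: 13.1
tool_pos: [528.1, -213.5, 34.3]
tcp_rot: [-180.0, -0.0, 88.2]
ft_force: [-0.6, -1.9, -1.6]
finger_gap: 29.8
grip_force: 1.2
```

```bash
python3 c.py 4 531 -145 -3 w; python3 w.py 4
```

```text
top 0.97 [ 529.7  -143.86   -2.  ] 0.037
 lm 0.58 [ 524.  -146.5   20. ]
scene 0.63 [ 529.86 -142.35   -2.15] 0.074
 lm 0.67 [ 531.3 -150.2   20. ]
both [ 529.86 -143.32   -1.82] 0.119
13.45 [ 528.2 -214.    34.4] [ 1.7999e+02 -1.0000e-02  8.8220e+01] [-0.24  0.87 -1.06]
0.97 [(442, 0, np.float64(570.0), np.float64(-115.7)), (422, 243, np.float64(567.2), np.float64(-200.7)), (223, 244, np.float64(489.7), np.float64(-198.7)), (200, 0, np.float64(491.2), np.float64(-113.3))]
13.55 [ 528.1 -214.1   34.3] [ 1.800e+02 -1.000e-02  8.821e+01] [-0.2  -0.15  0.52]
```

View pics/c4.png

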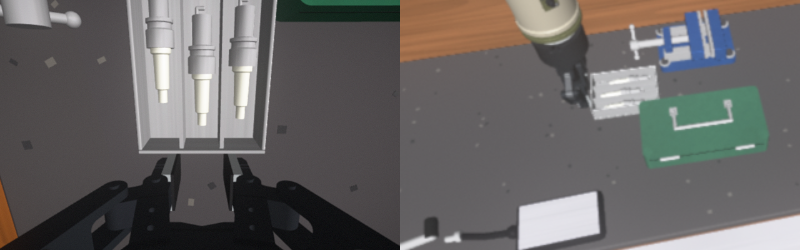

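Request:
carry_out --commands '[{"spin":0,"translation":[0.004,0,0],"jaw":0.03},{"spin":0,"translation":[0.005,0,0],"jaw":0.03},{"spin":0,"translation":[0.005,0,0],"jaw":0.03},{"spin":0,"translation":[0.005,0,0],"jaw":0.03},{"spin":0,"translation":[0.005,0,0],"jaw":0.03},{"spin":0,"translation":[0.005,0,0],"jaw":0.03},{"spin":0,"translation":[0.005,0,0],"jaw":0.03},{"spin":0,"translation":[0.005,0,0],"jaw":0.03}]'

```text
time: 14.22
tool_pos: [529.4, -174.5, 34.4]
tcp_rot: [180.0, 0.0, 88.2]
ft_force: [-1.0, -3.3, 0.0]
finger_gap: 29.8
grip_force: 1.9
```

Request:
carry_out --commands '[{"spin":0,"translation":[0.005,0,0],"jaw":0.03},{"spin":0,"translation":[0.005,0,0],"jaw":0.03},{"spin":0,"translation":[0.005,0,0],"jaw":0.03},{"spin":0,"translation":[0.005,0,0],"jaw":0.03},{"spin":0,"translation":[0.005,0,0],"jaw":0.03},{"spin":0,"translation":[0.005,0,0],"jaw":0.03},{"spin":0,"translation":[0.005,0,0],"jaw":0.03},{"spin":0,"translation":[0.005,0,0],"jaw":0.03}]'

```text
time: 14.88
tool_pos: [530.6, -134.6, 34.4]
tcp_rot: [180.0, 0.0, 88.2]
ft_force: [-0.2, -4.7, 0.9]
finger_gap: 29.7
grip_force: 2.2
```

```bash
python3 w.py 5; python3 c.py 5 533 -65 -3
```

```text
0.68 [(442, 0, np.float64(572.4), np.float64(-36.3)), (422, 247, np.float64(569.7), np.float64(-122.9)), (224, 248, np.float64(492.3), np.float64(-121.0)), (202, 0, np.float64(494.3), np.float64(-33.9))]
14.9833 [ 530.6 -133.8   34.2] [-1.7999e+02 -5.0000e-02  8.8260e+01] [ 0.03 -0.61 -0.67]
top 0.89 [532.02 -61.56  -0.95] 0.177
 lm 0.84 [526.5 -64.   20. ]
scene 0.65 [512.81 -62.6   -2.39] 0.278
 lm 0.74 [532.2 -63.7  20. ]
both [531.83 -62.2   -1.1 ] 0.489
15.2833 [ 530.4 -134.9   34. ] [-1.7997e+02 -3.0000e-02  8.8220e+01] [-0.83 -0.36 -0.63]
```

View pics/w5.png

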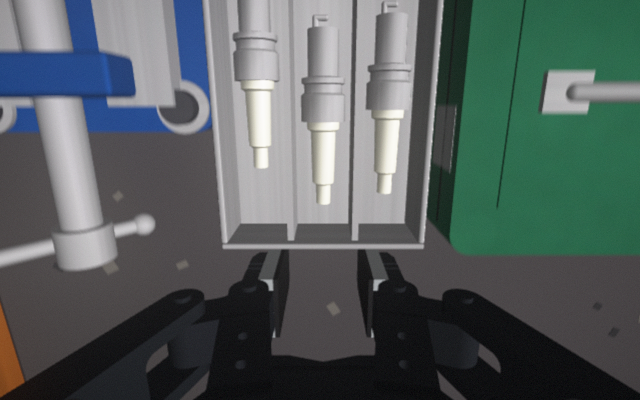

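Request:
carry_out --commands '[{"spin":0,"translation":[0.004,0,0],"jaw":0.03},{"spin":0,"translation":[0.005,0,0],"jaw":0.03},{"spin":0,"translation":[0.005,0,0],"jaw":0.03},{"spin":0,"translation":[0.005,0,0],"jaw":0.03},{"spin":0,"translation":[0.005,0,0],"jaw":0.03},{"spin":0,"translation":[0.005,0,0],"jaw":0.03},{"spin":0,"translation":[0.005,0,0],"jaw":0.03},{"spin":0,"translation":[0.005,0,0],"jaw":0.03}]'

```text
time: 15.95
tool_pos: [531.7, -95.4, 34.2]
tcp_rot: [-180.0, -0.0, 88.2]
ft_force: [0.3, -2.1, -2.0]
finger_gap: 30.1
grip_force: 1.1
```

Request:
carry_out --commands '[{"spin":0,"translation":[0.005,0,0],"jaw":0.03},{"spin":0,"translation":[0.005,0,0],"jaw":0.03},{"spin":0,"translation":[0.005,0,0],"jaw":0.03},{"spin":0,"translation":[0.005,0,0],"jaw":0.03},{"spin":0,"translation":[0.005,0,0],"jaw":0.03},{"spin":0,"translation":[0.005,0,0],"jaw":0.03},{"spin":0,"translation":[0.005,0,0],"jaw":0.03},{"spin":0,"translation":[0.005,0,0],"jaw":0.03}]'

```text
time: 16.62
tool_pos: [533.0, -55.6, 34.3]
tcp_rot: [-180.0, 0.0, 88.2]
ft_force: [-0.3, -2.9, -2.0]
finger_gap: 30.0
grip_force: 1.1
```

```bash
python3 w.py 6
```

```text
0.85 [(442, 0, np.float64(574.7), np.float64(42.7)), (423, 246, np.float64(572.4), np.float64(-43.4)), (223, 248, np.float64(494.3), np.float64(-41.9)), (201, 0, np.float64(496.3), np.float64(45.1))]
16.7167 [533.2 -55.1  34.4] [ 1.7999e+02 -3.0000e-02  8.8260e+01] [-0.29 -0.54  0.26]
```

Request:
carry_out --commands '[{"spin":0,"translation":[0.004,0,0],"jaw":0.03},{"spin":0,"translation":[0.005,0,0],"jaw":0.03},{"spin":0,"translation":[0.005,0,0],"jaw":0.03},{"spin":0,"translation":[0.005,0,0],"jaw":0.03},{"spin":0,"translation":[0.005,0,0],"jaw":0.03},{"spin":0,"translation":[0.005,0,0],"jaw":0.03},{"spin":0,"translation":[0.005,0,0],"jaw":0.03},{"spin":0,"translation":[0.005,0,0],"jaw":0.03}]'

```text
time: 17.38
tool_pos: [534.5, -16.7, 34.5]
tcp_rot: [180.0, 0.0, 88.2]
ft_force: [0.1, -3.8, 1.8]
finger_gap: 29.7
grip_force: 2.3
```

Request:
carry_out --commands '[{"spin":0,"translation":[0.005,0,0],"jaw":0.03},{"spin":0,"translation":[0.005,0,0],"jaw":0.03},{"spin":0,"translation":[0.005,0,0],"jaw":0.03},{"spin":0,"translation":[0.005,0,0],"jaw":0.03},{"spin":0,"translation":[0.005,0,0],"jaw":0.03},{"spin":0,"translation":[0.005,0,0],"jaw":0.03},{"spin":0,"translation":[0.005,0,0],"jaw":0.03},{"spin":0,"translation":[0.005,0,0],"jaw":0.03}]'

```text
time: 18.05
tool_pos: [535.6, 23.2, 34.5]
tcp_rot: [180.0, 0.0, 88.2]
ft_force: [1.3, -4.7, 1.5]
finger_gap: 29.8
grip_force: 2.6
```

Request:
carry_out --commands '[{"spin":0,"translation":[0.006,0,0],"jaw":0.03},{"spin":0,"translation":[0.006,0,0],"jaw":0.03},{"spin":0,"translation":[0.006,0,0],"jaw":0.03},{"spin":0,"translation":[0.006,0,0],"jaw":0.03},{"spin":0,"translation":[0.006,0,0],"jaw":0.03},{"spin":0,"translation":[0.006,0,0],"jaw":0.03},{"spin":0,"translation":[0.005,0,0],"jaw":0.03},{"spin":0,"translation":[0.003,0,0],"jaw":0.03}]'

```text
time: 18.72
tool_pos: [536.9, 67.5, 34.5]
tcp_rot: [180.0, 0.0, 88.2]
ft_force: [0.0, -5.7, 3.2]
finger_gap: 29.9
grip_force: 2.9
```

```bash
python3 w.py 7; python3 c.py 7 539 139 -3 w
```

```text
0.7 [(442, 0, np.float64(578.6), np.float64(165.8)), (422, 247, np.float64(576.0), np.float64(79.1)), (224, 248, np.float64(498.5), np.float64(81.0)), (202, 0, np.float64(500.5), np.float64(168.2))]
18.8167 [536.8  67.9  34.3] [-1.800e+02 -5.000e-02  8.825e+01] [0.22 0.53 0.53]
scene 0.89 [540.59 141.03  -1.88] 0.113
 lm 0.72 [538.8 141.6  20. ]
19.1667 [536.6  67.   34.1] [-1.7997e+02 -2.0000e-02  8.8220e+01] [ 1.19  1.05 -0.42]
```

View pics/top7.png

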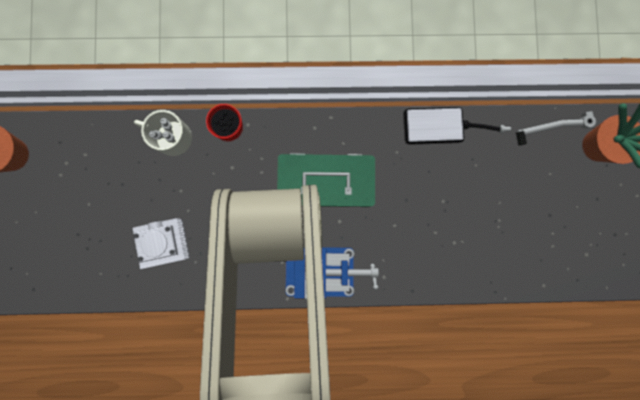

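Request:
carry_out --commands '[{"spin":0,"translation":[-0.006,0,0],"jaw":0.03},{"spin":0,"translation":[-0.01,0,0],"jaw":0.03},{"spin":0,"translation":[0,0,-0.02],"jaw":0.03},{"spin":0,"translation":[0,0,-0.03],"jaw":0.03},{"spin":0,"translation":[0,0,-0.03],"jaw":0.03},{"spin":0,"translation":[0,0,-0.03],"jaw":0.03},{"spin":0,"translation":[0,0,-0.02],"jaw":0.03},{"spin":0,"translation":[0,0,0],"jaw":0.03}]'

```text
time: 19.83
tool_pos: [539.6, 49.9, 170.4]
tcp_rot: [179.5, -0.0, 88.2]
ft_force: [0.2, -0.9, 0.5]
finger_gap: 29.9
grip_force: 0.0
```

```bash
python3 w.py 8; python3 c.py 8 539 139 -3; python3 - <<'E'
from h import *
p=r.snapshot("scene")
for t in["vice","head"]:
    print(t,[(round(l["score"],2),ray(p,l["xy"],20).round(1)) for l in r.landmark_of(p,t)[:1]])
E
```

```text
19.9333 [537.2  50.1 165.4] [179.85   0.    88.19] [-0.76 -0.54 -0.77]
scene 0.77 [539.5  139.43  -1.53] 0.046
 lm 0.98 [538.6 136.2  20. ]
20.2333 [535.5  50.8 162.8] [-179.86    0.     88.22] [ 0.88  1.27 -0.92]
vice [(0.84, array([430.4,  -5.8,  20. ]))]
head [(0.95, array([504.1, 311.2,  20. ]))]
```

View pics/scene8.png

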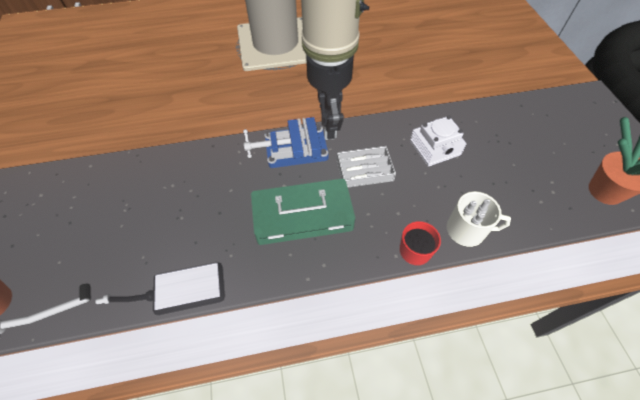

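The tray stands clear of the gap at pixel (366,166), about 145 mm past the vice's centre. All three plugs are in it, the head at (438,141) and the other bystanders look unmoved, and the arm is clear.

```bash
python3 -c "
from bench import r
print(r.hand_in())"
```

```text
the job is handed in; nothing more can be done
None
```

The tray went through the gap with push forces of about 6 N or less at each reading; it stands about 145 mm past the vice's centre on the cylinder head's side with all three plugs in it, and the job is handed in (no verdict was returned).

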